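Index the drill-bit carousel

TASK

Turn the drill-bit carousel by pushing the dowels on its rim until the holder with the tall drill bits faces front, under the index pin, and the pin drops into the notch of the rim. Then press the pin's cap down until it is fully home, and let go. Push and press gently, never forcing anything, and leave the other tools on the bench where they are.

Things in the scene. Friction and masses are not known exactly. Their poses are not given: they have to be found in the camera images.
- station: Fixed plywood base plate, 335 x 290 x 12 mm, under the carousel. Origin on the bench under the carousel's spindle, z up. Its front, its own -x side, looks towards the robot and carries the bracket of the index pin.
- bracket (a point): Top of the aluminium bracket, 138 mm in front of the spindle and 98 mm above the bench. Its post (22 mm deep, 34 mm wide, 98 mm high) stands 158 mm in front of the spindle; its arm (34 mm wide, underside 78 mm above the bench) reaches from 169 to 107 mm in front of the spindle and guides the pin over the ring.
- carousel: Turntable: plywood disc of 112 mm radius with a steel ring round it (out to 135 mm), tops 48 mm above the bench. Origin on the spindle, 30 mm above the bench. Turns freely either way, without stop, about its z (up), with 2 to 6 N at a dowel (jerky when slow), and stays where left. The tall-bit holder is at its own -x: it faces front when the carousel's yaw equals the station's.
- dowel (a point): Middle of one of six upright wooden dowels for pushing the carousel round: 14 mm diameter, tops 93 mm above the bench, 98 mm from the spindle, at 30, 90, 150, 210, 270 and 330 degrees about the carousel's z from its x axis. This one is at 30 degrees, 70 mm above the bench. Inside the dowels stand five holders, all within 80 mm of the spindle and below 135 mm height.
- rim_mark (a point): Point on top of the steel ring, 123.5 mm from the spindle, straight outward of the tall-bit holder (carousel's -x). The ring's only notch, 15 mm wide, is near here, but the ring was fitted by hand: the notch's middle lies up to 10 mm from this point along the rim, to either side, different each time. So the pose alone does not tell where the pin will drop: feel for it.
- tall_bits (a point): Middle of the holder with the tall bits, 55 mm from the spindle and 78 mm above the bench: a wooden block (46 x 24 mm, 30 mm high) with three upright steel bits that stand 55 mm out of it (tops 133 mm above the bench). The others are a block with short bits, a round tin, an open grey bin and a white bottle.
- pin: Index pin in the bracket, sliding vertically; soft black rubber cap, 32 mm diameter. Origin at the centre of the cap's top, 123.5 mm in front of the spindle, 126 mm above the bench when raised and 108 mm when fully home (18 mm down, hard stop). Pressing the cap with a few N while nothing holds the carousel centres the notch and sends the pin home; it stays there.
- pin_tip (a point): Tip of the steel pin (13 mm thick, tapering to 10 mm over the last 10 mm). It rests on the ring with about 1 N. When the notch comes under it, it drops 7 to 14 mm by itself within 0.3 s and blocks the ring both ways: the push on the dowel then rises steeply. Turned faster than about 20 mm/s at the rim, the notch may be missed.
- drill: Bystander: cordless drill lying on its side, about 240 x 190 x 62 mm. Leave it alone.
- offcut: Bystander: wooden offcut, 160 x 70 x 22 mm. Leave it alone.
- screwdriver: Bystander: screwdriver lying on the bench. Leave it alone.
- glue: Bystander: small yellow glue bottle, 52 mm diameter, 100 mm high, standing. Leave it alone.

How it is judged:
By the outcome, as a careful person would: the job done as asked, in the order asked, and still so for the second after the job is handed in, with the robot touching nothing.
It also fails if it takes over 53 s, if anything falls off the work surface, if the arm or the gripper's body presses on something with over 40 N, if the wrist force passes 120 N, or if a joint passes its speed limit or range.

ROBOT

A 6-joint arm with a two-finger parallel gripper is mounted at the origin on the work surface. World frame = base frame: x ahead of the robot, y to its left, z up, the work surface at z = 0. Lengths are in m, angles in rad, forces in N, time in s.
With the tool pointing down it reaches from about 0.25 to 0.725 m from the base axis. Payload 4 kg.
Tool frame: the origin (TCP) lies at the very end of the fingers, on their centre line; the grasp point (between the pads) lies 19 mm behind it (bot.tcp_to_grasp is the distance from the TCP to the grasp point, in m); z points along the fingers, y is the line along which they close (so a half turn about z gives the same grasp; the last joint's range is limited). The gripper opens to 85 mm and grips with 20 to 120 N. Pads are 22 mm wide; open, the fingers measure 114 mm over their backs; the gripper's body (76 mm by 85 mm) begins 54 mm behind the grasp point. The pads swing forward as they close: fully open they stand 13 mm farther back than shut.
Start: joints at [1.154, 0.241, 0.005, 1.335, 0, 1.571], TCP at [0.202, 0.457, 0.231] pointing down, gripper open.
Joint ranges: [-2.72, 2.72], [-1.05, 1.87], [-1.09, 1.28], [-1.99, 2.15], [-1.42, 1.44], [-3.14, 3.14]. Speed limits (rad/s): [2.79, 2.79, 3.14, 3.14, 3.14, 3.14].

INTERFACE

Orientations are given as a unit quaternion [x, y, z, w].
In Python, from cell import status, viewer, bot gives the robot as it stands. The module is installed in compiled form; this text tells all that it offers.
- The arm moves only by the tool jog_arm, never from a script. Its argument "rows" is a list that holds one entry, the list of rows, each a list of 6 numbers: the shift along the tool's x, y, z in cm, then the turn, a rotation vector about the tool's x, y, z in degrees. A call has 1 to 12 rows; each row shifts and turns the commanded pose from where the row before left it, along the tool's axes as they then stand; what a row does not reach is not made up. A row lasts 1/8 s, in which the tool goes at most 62.5 mm and 10.7 degrees, less where a joint would pass 70% of its speed; a pose out of reach is approached as far as the arm can. A call is refused whole if a number of a shift passes 6.25 or a number of a turn 10.7, either way. A call with a gripper value outside its range is refused whole. "fingers" is the closure, from -1 (fully open) to 1 (shut), so that 0 is half open, set as the call begins (left out, the last holds). The fingers move at their own pace and stop on an object; the grip force is fixed at half the most. Time passes only in rows, so rows that do not move let the fingers close. It gives the time, the measured TCP pose, the force, the opening and the grip force at its end, in the units of the state.
- status.get_state(): the state, without advancing time (a new reading comes with each control period).
- viewer.camera(name): name is "side" or "top" or "wrist"; returns a dict with "img" (400x640x3 uint8, red, green, blue), "fx", "fy", "cx", "cy" (pixels), "view" (4x4, takes a point from world to camera coordinates); the wrist camera has in their place "tool_from_camera" (4x4, takes a point from camera to tool coordinates, whose origin is the TCP and whose axes are the flange's). Camera axes: x right, y up, looking along -z (the intrinsics and any distortion apply to the point x, -y, -z); pixel columns grow to the right and rows downward; lengths in m; the calibration is good to about 2 mm. A picture is of the moment at which its call begins: read the wrist's pose just before it. There is no depth.
- bot.finish_job(): hands the job in; it is judged then, once.
The state is a dict: "time_s": time; "qpos": joint angles; "qd": joint speeds; "joint_efforts": joint torques, N m; "tcp_pos": TCP position; "ee_rot": TCP orientation; "wrist_force": force on the tool from outside, world axes, zero at the start; "ft_torque": the same for the moment, N m; "gripper_width": finger opening in m; "finger_force": force on a finger pad.
Only numpy, scipy, OpenCV 4.12 (cv2) and the standard library are available. Lean on these libraries where they do the work, as an engineer would, in place of code of your own. Each camera call takes 0.05 s, during which the arm holds its last target. There are 200 camera calls.

## Working session

There is one attempt and no reset: what is moved stays moved. The work goes in short steps, Python scripts to look and compute and a tool call to move; the robot and the scene stay as the last step left them, time stands still between calls to the robot, and variables do not carry over. Pictures are saved under pics/ and viewed, at most 10 in all, crops included, and the job is handed in when it is done.

Besides the shell and the picture viewer there is one more tool, called after ">>>" as name(argument=value, ...) on one line, values as JSON. jog_arm: Moves the arm, as the interface text tells. Its arguments: {"type":"object","properties":{"rows":{"type":"array","items":{"type":"array","items":{"type":"array","items":{"type":"number"}}}},"fingers":{"type":"number"}},"required":["rows"]}

```bash
mkdir -p pics; python3 - <<'E'
from cell import status, viewer, bot
import cv2,pickle
s=status.get_state();print(s)
for n in("top","side"):
    c=viewer.camera(n);cv2.imwrite(f"pics/{n}0.png",c["img"][:,:,::-1]);pickle.dump(c,open(f"{n}0.pkl","wb"))
    print(n,{k:c[k] for k in c if k!="img"})
E
```

```text
{'time_s': 0.0, 'qpos': array([ 1.15398315e+00,  2.41426652e-01,  3.71409443e-03,  1.33521377e+00,
       -1.91783193e-05,  1.57081990e+00]), 'qd': array([ 0.00047383,  0.00233004,  0.00061831, -0.00177625, -0.00016884,
       -0.00211558]), 'joint_efforts': array([-8.84428409e-04, -3.72317040e+01,  2.52409083e+01,  1.69113872e-02,
       -7.52085157e-05, -6.98610535e-06]), 'tcp_pos': array([0.20216922, 0.45660146, 0.23040228]), 'ee_rot': array([ 2.06912635e-01,  9.78358844e-01, -1.04394216e-03, -2.10955910e-04]), 'wrist_force': array([-0.1938147 ,  0.15380415,  0.85750282]), 'ft_torque': array([-9.42979983e-03,  1.71321638e-02,  6.55721791e-05]), 'finger_force': 0.0, 'gripper_width': 0.08548188787580784}
top {'fx': 456.79880961260204, 'fy': 456.79880961260204, 'cx': 322.03057822753254, 'cy': 197.73926716478914, 'view': array([[ 0.0110114 , -0.99980847,  0.01617936, -0.03556139],
       [ 0.99812451,  0.01196438,  0.06003591, -0.52396418],
       [-0.06021799,  0.01548794,  0.99806509, -1.3554824 ],
       [ 0.        ,  0.        ,  0.        ,  1.        ]])}
side {'fx': 499.2226788873064, 'fy': 499.2226788873064, 'cx': 320.9884014373216, 'cy': 197.57057592014152, 'view': array([[ 0.75527737, -0.65524042,  0.01469976, -0.41032606],
       [ 0.39165887,  0.4692105 ,  0.79148268, -0.2698833 ],
       [-0.52550873, -0.59203167,  0.61101479, -1.23128317],
       [ 0.        ,  0.        ,  0.        ,  1.        ]])}
```

View pics/top0.png

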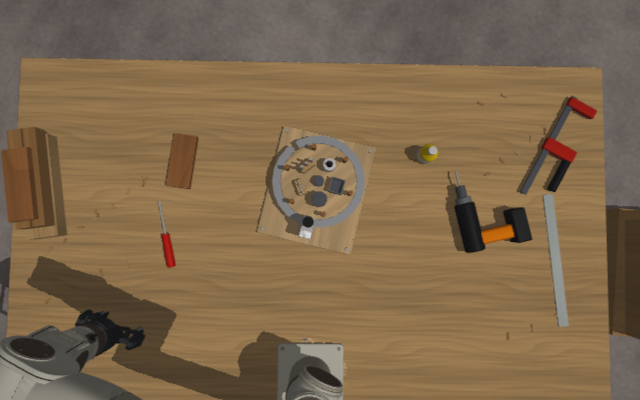

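View pics/side0.png

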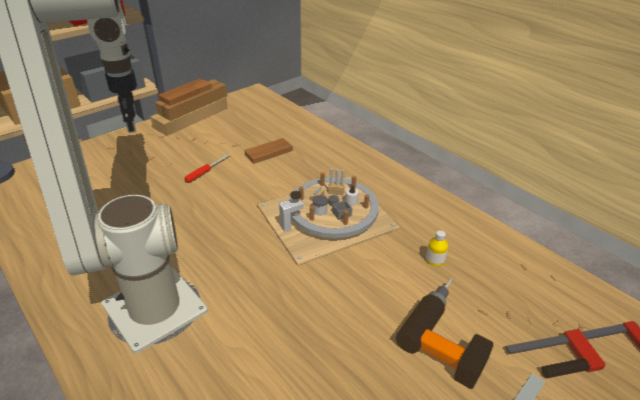

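The top view shows the carousel at about (317,182), the pin cap at (308,221) and the bracket at (305,233). The tall bits look to be near (304,165), far from the front. Next I'll enlarge both views.

```bash
python3 - <<'E'
import cv2
a=cv2.imread("pics/top0.png")[122:257,250:385];b=cv2.imread("pics/side0.png")[160:265,255:400]
cv2.imwrite("pics/c1.png",cv2.resize(a,None,fx=4.4,fy=4.4,interpolation=cv2.INTER_CUBIC))
cv2.imwrite("pics/c2.png",cv2.resize(b,None,fx=5,fy=5,interpolation=cv2.INTER_CUBIC))
E
```

```text
(no output)
```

View pics/c1.png

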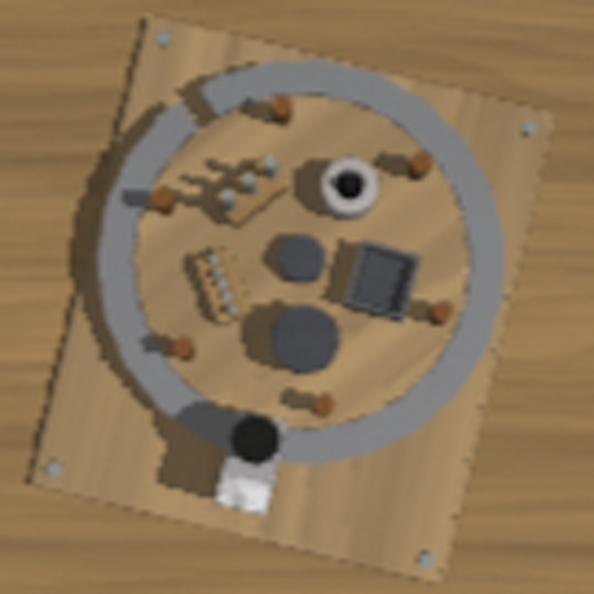

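View pics/c2.png

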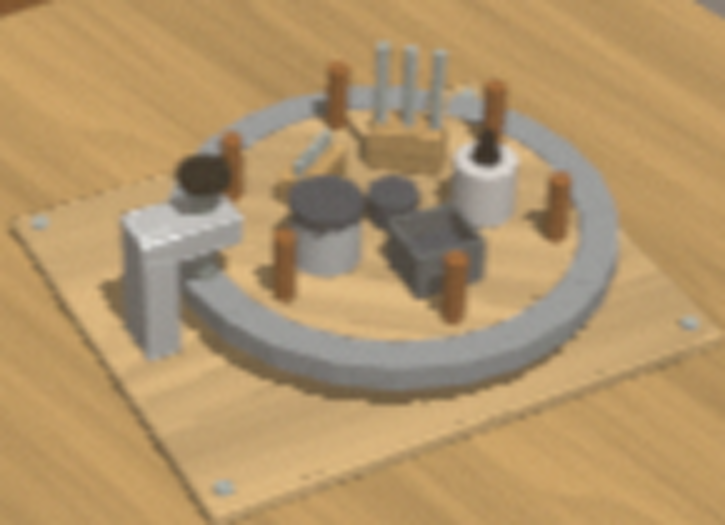

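The crop shows the dowel tops at (281,106), (421,162), (441,311), (322,403), (181,347) and (162,199). It also shows the cap at (255,438), the notch at about (196,107) and the tall bits at (248,180). Casting rays.

```bash
cat > h.py <<'E'
import numpy as np,pickle
def ray(c,u,v,z):
    R=c["view"][:3,:3];t=c["view"][:3,3];o=-R.T@t
    d=R.T@np.array([(u-c["cx"])/c["fx"],-(v-c["cy"])/c["fy"],-1]);return o+d*(z-o[2])/d[2]
E
python3 - <<'E'
from h import *
import numpy as np,cv2
c=pickle.load(open("top0.pkl","rb"))
P=lambda u,v,z:ray(c,250+(u+.5)/4.4-.5,122+(v+.5)/4.4-.5,z)[:2]
# ring mask -> circle fit
hsv=cv2.cvtColor(c["img"],cv2.COLOR_RGB2HSV)
m=((hsv[...,1]<50)&(hsv[...,2]>90)&(hsv[...,2]<170)).astype(np.uint8);m[:122]=0;m[257:]=0;m[:,:250]=0;m[:,385:]=0
n,l,st,_=cv2.connectedComponentsWithStats(m);k=1+np.argmax(st[1:,4]);ys,xs=np.where(l==k)
W=np.array([ray(c,x,y,.048)[:2] for x,y in zip(xs,ys)])
hull=cv2.convexHull(W.astype(np.float32))
print("ring enclosing",cv2.minEnclosingCircle(hull))
D=np.array([P(u,v,.093) for u,v in[(281,106),(421,162),(441,311),(322,403),(181,347),(162,199)]])
C=D.mean(0);print("centre",C)
ang=lambda p:np.degrees(np.arctan2(*(p-C)[::-1]))
for d in D:print(d.round(4),np.linalg.norm(d-C).round(4),ang(d).round(1))
cap=P(255,438,.126);print("cap",cap,np.linalg.norm(cap-C),ang(cap))
br=P(246,478,.098);print("bracket",br,np.linalg.norm(br-C),ang(br))
no=P(196,107,.048);print("notch",no,np.linalg.norm(no-C),ang(no))
tb=P(248,180,.133);print("bits",tb,np.linalg.norm(tb-C),ang(tb))
E
```

```text
ring enclosing ((0.5577325224876404, -0.012762850150465965), 0.15059976279735565)
centre [ 0.57169311 -0.01665848]
[ 0.6681 -0.0023] 0.0975 8.5
[ 0.6327 -0.0934] 0.0981 -51.5
[ 0.5361 -0.1071] 0.0972 -111.5
[ 0.4759 -0.031 ] 0.0968 -171.5
[0.5109 0.0601] 0.0979 128.4
[0.6064 0.0738] 0.0969 69.0
cap [0.45267797 0.01125503] 0.12224470814995343 166.80056466581607
bracket [0.42735533 0.01710357] 0.1482338461204895 166.83464612628444
notch [0.67449881 0.05486074] 0.12523581744906695 34.825320626152866
bits [0.61401588 0.01761564] 0.054460372535302344 39.001491867585045
```

>>> jog_arm(rows=[[[-4.5, -1.9, 0, 0, 0, 0], [-4.5, -1.9, 0, 0, 0, 0], [-4.5, -1.9, 0, 0, 0, 0], [-4.5, -1.9, 0, 0, 0, 0], [-4.5, -1.9, 0, 0, 0, 0], [-4.5, -1.9, 0, 0, 0, 0], [-4.5, -1.9, 0, 0, 0, 0], [-4.5, -1.9, 0, 0, 0, 0], [-4.5, -1.9, 0, 0, 0, 0], [-4.5, -1.9, 0, 0, 0, 0], [-4.5, -1.9, 0, 0, 0, 0], [0, 0, 0, 0, 0, -5]]], fingers=1)

```text
time_s: 1.6
tcp_pos: [0.572, 0.0628, 0.2299]
ee_rot: [0.165, 0.986, -0.0, -0.001]
wrist_force: [-1.3, 0.1, -1.1]
gripper_width: -0.0003
finger_force: 0.0
```

```bash
cat >> h.py <<'E'
from scipy.spatial.transform import Rotation as Ro
C=np.array([.5717,-.0167])
def hand(s):
    p=s["tcp_pos"];R=Ro.from_quat(s["ee_rot"]).as_matrix();d=p[:2]-C
    print("t",round(s["time_s"],2),"tcp",p.round(4),"phi",np.degrees(np.arctan2(d[1],d[0])).round(2),"r",np.linalg.norm(d).round(4),
     "xang",np.degrees(np.arctan2(R[1,0],R[0,0])).round(2),"zaxis",R[:,2].round(3),"F",s["wrist_force"].round(1),"q6",s["qpos"][5].round(2),"w",round(s["gripper_width"],4))
    return p,R
def to(s,phi,r,z):
    p,R=hand(s);a=np.radians(phi);g=np.r_[C+r*np.array([np.cos(a),np.sin(a)]),z]
    print("toolshift cm",(R.T@(g-p)*100).round(2),"turn z",((np.degrees(np.arctan2(R[1,0],R[0,0]))-(phi+180)+180)%360-180).round(2))
E
python3 -c "
from h import *
from cell import status
to(status.get_state(),-13,.099,.07)"
```

```text
t 1.6 tcp [0.572  0.0628 0.2299] phi 89.76 r 0.0795 xang 160.99 zaxis [-0.001 -0.001 -1.   ] F [-1.3  0.1 -1.1] q6 0.44 w -0.0003
toolshift cm [-12.42  -6.47  15.98] turn z -6.01
```

>>> jog_arm(rows=[[[-3.2, -1.5, 0, 0, 0, -1.5], [-3.15, -1.6, 0, 0, 0, -1.5], [-3.1, -1.65, 0, 0, 0, -1.5], [-3.0, -1.7, 0, 0, 0, -1.5], [0, 0, 3, 0, 0, 0], [0, 0, 3, 0, 0, 0], [0, 0, 3, 0, 0, 0], [0, 0, 1, 0, 0, 0], [0, 0, 0, 0, 0, 0]]])

```text
time_s: 2.72
tcp_pos: [0.6708, -0.0318, 0.1305]
ee_rot: [0.112, 0.994, -0.0, -0.001]
wrist_force: [0.2, -1.2, -0.0]
gripper_width: -0.0
finger_force: 0.0
```

```bash
python3 - <<'E'
from h import *
from cell import status,viewer
import cv2
to(status.get_state(),-13,.099,.07)
c=viewer.camera("side");cv2.imwrite("pics/s1.png",cv2.resize(c["img"][100:270,230:430,::-1],None,fx=3.5,fy=3.5,interpolation=cv2.INTER_CUBIC))
E
```

```text
t 2.73 tcp [ 0.6708 -0.0318  0.1305] phi -8.64 r 0.1002 xang 167.12 zaxis [-0.002  0.    -1.   ] F [ 0.2 -1.2 -0. ] q6 0.18 w -0.0
toolshift cm [ 0.08 -0.76  6.05] turn z 0.12
```

View pics/s1.png

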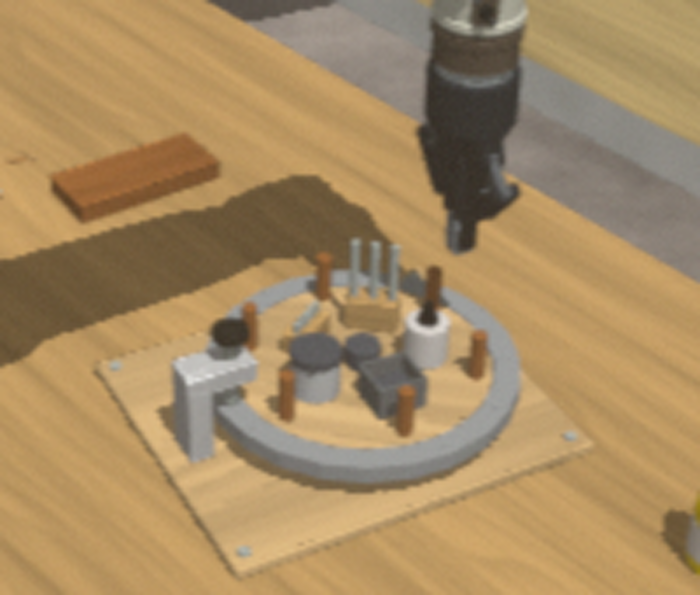

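The gripper hangs clear just behind the dowel, between it and the next one. I'll go down there with a little extra back-off.

>>> jog_arm(rows=[[[0.1, -0.5, 0, 0, 0, 0], [0, -0.5, 0, 0, 0, 0], [0, 0, 1.5, 0, 0, 0], [0, 0, 1.5, 0, 0, 0], [0, 0, 1.5, 0, 0, 0], [0, 0, 1.5, 0, 0, 0], [0, 0, 0, 0, 0, 0]]])

```text
time_s: 3.65
tcp_pos: [0.6666, -0.0411, 0.0688]
ee_rot: [0.112, 0.994, -0.0, -0.002]
wrist_force: [-0.0, 0.3, 0.2]
gripper_width: -0.0
finger_force: 0.0
```

```bash
python3 -c "
from h import *
from cell import status
to(status.get_state(),-13,.099,.07)"
```

```text
t 3.65 tcp [ 0.6666 -0.0411  0.0688] phi -14.43 r 0.0979 xang 167.13 zaxis [-0.004  0.    -1.   ] F [-0.   0.3  0.2] q6 0.16 w -0.0
toolshift cm [-0.11  0.24 -0.12] turn z 0.13
```

>>> jog_arm(rows=[[[-0.1, 0.25, -0.1, 0, 0, 0], [0, 0.26, 0, 0, 0, -1.5], [0.01, 0.26, 0, 0, 0, -1.5], [0, 0.26, 0, 0, 0, -1.5], [0.01, 0.26, 0, 0, 0, -1.5], [0, 0.26, 0, 0, 0, -1.5], [0.01, 0.26, 0, 0, 0, -1.5], [0, 0.26, 0, 0, 0, -1.5], [0.01, 0.26, 0, 0, 0, -1.5]]])

```text
time_s: 4.78
tcp_pos: [0.6721, -0.0195, 0.0723]
ee_rot: [0.007, 1.0, -0.001, 0.0]
wrist_force: [1.6, -4.4, 0.3]
gripper_width: -0.0001
finger_force: 1.9
```

```bash
python3 -c "
from h import *
from cell import status
to(status.get_state(),-1,.099,.07)"
```

```text
t 4.78 tcp [ 0.6721 -0.0195  0.0723] phi -1.59 r 0.1004 xang 179.17 zaxis [ 0.    -0.002 -1.   ] F [ 1.6 -4.4  0.3] q6 -0.01 w -0.0001
toolshift cm [0.14 0.1  0.23] turn z 0.17
```

>>> jog_arm(rows=[[[0.1, 0.35, 0.1, 0, 0, -2], [0.05, 0.52, 0.1, 0, 0, -3], [0.02, 0.69, 0, 0, 0, -4], [0.02, 0.69, 0, 0, 0, -4], [0.03, 0.69, 0, 0, 0, -4], [0.02, 0.69, 0, 0, 0, -4], [0.03, 0.69, 0, 0, 0, -4], [0.02, 0.69, 0, 0, 0, -4], [0.03, 0.69, 0, 0, 0, -4], [0.02, 0.69, 0, 0, 0, -4], [0.03, 0.69, 0, 0, 0, -4], [0.02, 0.69, 0, 0, 0, -4]]])

```text
time_s: 6.28
tcp_pos: [0.644, 0.0507, 0.0715]
ee_rot: [-0.377, 0.926, -0.002, 0.001]
wrist_force: [2.0, -7.3, 3.0]
gripper_width: 0.0003
finger_force: 3.4
```

```bash
python3 -c "
from h import *
from cell import status
to(status.get_state(),44,.099,.07)"
```

```text
t 6.28 tcp [0.644  0.0507 0.0715] phi 42.97 r 0.0988 xang -135.74 zaxis [ 0.003 -0.003 -1.   ] F [ 2.  -7.3  3. ] q6 -0.69 w 0.0003
toolshift cm [-0.02  0.18  0.15] turn z 0.26
```

>>> jog_arm(rows=[[[0.02, 0.69, 0.05, 0, 0, -4], [0.02, 0.69, 0.05, 0, 0, -4], [0.02, 0.69, 0, 0, 0, -4], [0.02, 0.69, 0, 0, 0, -4], [0.03, 0.69, 0, 0, 0, -4], [0.02, 0.69, 0, 0, 0, -4], [0.03, 0.69, 0, 0, 0, -4], [0.02, 0.69, 0, 0, 0, -4], [0.03, 0.69, 0, 0, 0, -4], [0.02, 0.69, 0, 0, 0, -4], [0.03, 0.52, 0, 0, 0, -3], [0.02, 0.35, 0, 0, 0, -2]]])

```text
time_s: 7.78
tcp_pos: [0.5759, 0.0815, 0.0708]
ee_rot: [-0.702, 0.712, -0.002, 0.002]
wrist_force: [5.0, -4.4, 1.0]
gripper_width: -0.0001
finger_force: 2.8
```

```bash
python3 -c "
from h import *
from cell import status,viewer
import cv2
to(status.get_state(),90,.099,.07)
c=viewer.camera('top');pickle.dump(c,open('top1.pkl','wb'));cv2.imwrite('pics/t1.png',cv2.resize(c['img'][122:257,250:385,::-1],None,fx=4.4,fy=4.4,interpolation=cv2.INTER_CUBIC))
"
```

```text
t 7.78 tcp [0.5759 0.0815 0.0708] phi 87.54 r 0.0983 xang -90.76 zaxis [ 0.006 -0.001 -1.   ] F [ 5.  -4.4  1. ] q6 -1.42 w -0.0001
toolshift cm [-0.07  0.42  0.07] turn z -0.76
```

View pics/t1.png

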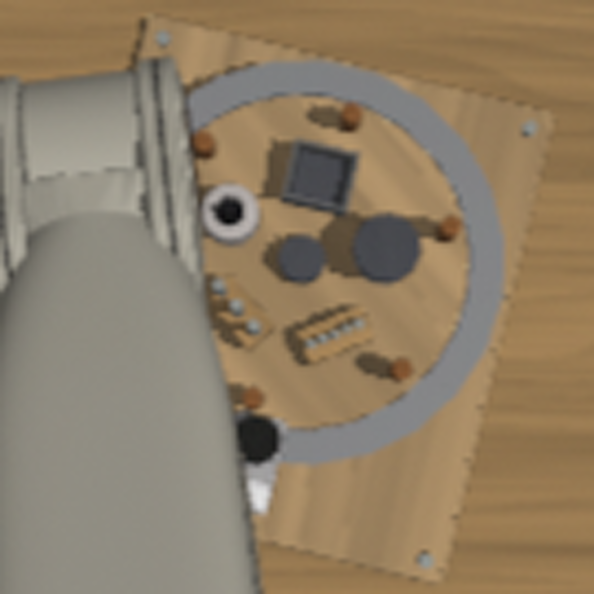

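The dowel tops are now at (350,116), (450,229), (402,369) and (203,145), with the middle bit at (236,306). The arm hides the notch, so I'll infer its angle from the dowels.

```bash
python3 - <<'E'
from h import *
c=pickle.load(open("top1.pkl","rb"))
for u,v,z in[(350,116,.093),(450,229,.093),(402,369,.093),(203,145,.093),(236,306,.133)]:
    p=ray(c,250+(u+.5)/4.4-.5,122+(v+.5)/4.4-.5,z)[:2]-C;print(np.linalg.norm(p).round(4),np.degrees(np.arctan2(p[1],p[0])).round(1))
E
```

```text
0.0954 -18.6
0.0975 -79.6
0.0984 -138.2
0.0954 42.6
0.055 132.2
```

>>> jog_arm(rows=[[[-0.04, 0.52, 0.05, 0, 0, -3], [0.02, 0.69, 0, 0, 0, -4], [0.02, 0.69, 0, 0, 0, -4], [0.02, 0.69, 0, 0, 0, -4], [0.02, 0.52, 0, 0, 0, -3], [0.02, 0.35, 0, 0, 0, -2], [0.01, 0.17, 0, 0, 0, -1], [0.0, 0.17, 0, 0, 0, -1], [0.0, 0.17, 0, 0, 0, -1]]])

```text
time_s: 8.95
tcp_pos: [0.538, 0.0758, 0.0705]
ee_rot: [0.83, -0.557, 0.003, -0.003]
wrist_force: [6.3, -1.5, 0.7]
gripper_width: -0.0002
finger_force: 2.5
```

```bash
python3 -c "
from h import *
from cell import status
to(status.get_state(),112,.099,.07)"
```

```text
t 8.95 tcp [0.538  0.0758 0.0705] phi 110.02 r 0.0984 xang -67.75 zaxis [ 0.008  0.001 -1.   ] F [ 6.3 -1.5  0.7] q6 -1.82 w -0.0002
toolshift cm [-0.07  0.34  0.04] turn z 0.25
```

>>> jog_arm(rows=[[[-0.03, 0.15, 0, 0, 0, -0.9], [-0.03, 0.15, 0, 0, 0, -0.9], [0, 0.15, 0, 0, 0, -0.9], [0, 0.15, 0, 0, 0, -0.9], [0, 0.15, 0, 0, 0, -0.9], [0, 0.15, 0, 0, 0, -0.9], [0, 0.15, 0, 0, 0, -0.9]]])

```text
time_s: 9.82
tcp_pos: [0.5281, 0.0722, 0.0703]
ee_rot: [0.86, -0.511, 0.003, -0.003]
wrist_force: [5.8, -1.1, 0.7]
gripper_width: -0.0
finger_force: 2.4
```

>>> jog_arm(rows=[[[0, 0.15, 0, 0, 0, -0.9], [0, 0.15, 0, 0, 0, -0.9], [0, 0.15, 0, 0, 0, -0.9]]])

```text
time_s: 10.2
tcp_pos: [0.5243, 0.0701, 0.0703]
ee_rot: [0.871, -0.49, 0.003, -0.003]
wrist_force: [6.0, -0.7, 0.6]
gripper_width: -0.0003
finger_force: 2.4
```

```bash
python3 -c "
from h import *
from cell import status
to(status.get_state(),120,.099,.07)"
```

```text
t 10.2 tcp [0.5243 0.0701 0.0703] phi 118.64 r 0.0989 xang -58.73 zaxis [ 0.007  0.002 -1.   ] F [ 6.  -0.7  0.6] q6 -1.98 w -0.0003
toolshift cm [-0.01  0.23  0.03] turn z 1.27
```

>>> jog_arm(rows=[[[0, 0.15, 0, 0, 0, -0.8], [0, 0.15, 0, 0, 0, -0.8], [0, 0.15, 0, 0, 0, -0.8]]])

```text
time_s: 10.58
tcp_pos: [0.5205, 0.0678, 0.0703]
ee_rot: [0.882, -0.472, 0.003, -0.003]
wrist_force: [5.5, -0.1, 0.1]
gripper_width: -0.0002
finger_force: 2.4
```

>>> jog_arm(rows=[[[0, 0.15, 0, 0, 0, -0.8], [0, 0.15, 0, 0, 0, -0.8]]])

```text
time_s: 10.82
tcp_pos: [0.5176, 0.0662, 0.0702]
ee_rot: [0.888, -0.46, 0.002, -0.003]
wrist_force: [5.2, -0.6, 1.6]
gripper_width: -0.0001
finger_force: 2.0
```

>>> jog_arm(rows=[[[0, 0.14, 0, 0, 0, -0.8], [0, 0.14, 0, 0, 0, -0.8]]])

```text
time_s: 11.08
tcp_pos: [0.5136, 0.064, 0.0697]
ee_rot: [0.894, -0.448, 0.001, -0.001]
wrist_force: [3.4, 1.0, 1.5]
gripper_width: -0.0002
finger_force: 1.5
```

>>> jog_arm(rows=[[[0, 0.14, 0, 0, 0, -0.8], [0, 0.14, 0, 0, 0, -0.8]]])

```text
time_s: 11.32
tcp_pos: [0.5097, 0.062, 0.0688]
ee_rot: [0.9, -0.435, -0.0, -0.0]
wrist_force: [3.2, 3.0, 1.6]
gripper_width: 0.0004
finger_force: 2.4
```

```bash
python3 -c "
from h import *
from cell import status,viewer
import cv2
to(status.get_state(),130,.099,.07)
for n in('side','top'):
  c=viewer.camera(n);pickle.dump(c,open(n+'2.pkl','wb'))
  i=c['img'][150:265,255:400] if n=='side' else c['img'][122:257,250:385]
  cv2.imwrite('pics/%s2.png'%n,cv2.resize(i[:,:,::-1],(580,460) if n=='side' else (594,594),interpolation=cv2.INTER_CUBIC))
a=cv2.imread('pics/side2.png');b=cv2.imread('pics/top2.png')[:460,:200]
cv2.imwrite('pics/m2.png',cv2.hconcat([a,b]))
"
```

```text
t 11.32 tcp [0.5097 0.062  0.0688] phi 128.24 r 0.1002 xang -51.6 zaxis [-0.     0.001 -1.   ] F [3.2 3.  1.6] q6 -2.12 w 0.0004
toolshift cm [ 0.12  0.3  -0.12] turn z -1.6
```

View pics/m2.png

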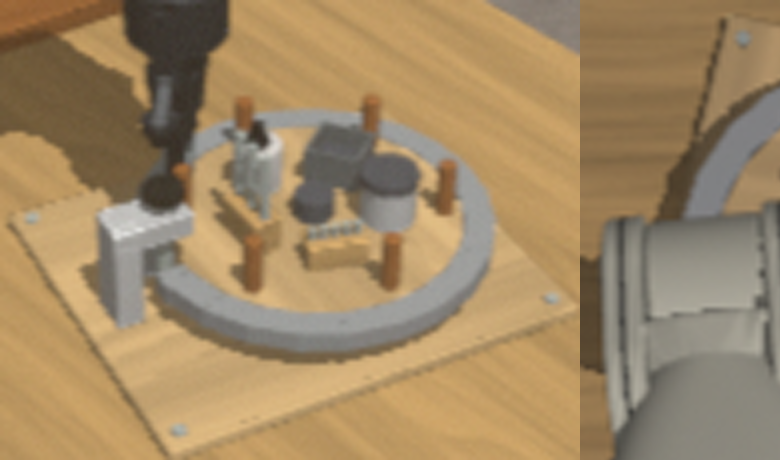

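In the side view the cap now sits almost on the bracket arm at about (162,190). The stem that showed earlier is hidden, so the pin seems to have dropped. I'll check this numerically from the cap centroid.

```bash
python3 - <<'E'
from h import *
import cv2
cap=np.array([.4515,.0115])
for n in("side0","side2"):
    c=pickle.load(open(n+".pkl","rb"));g=c["img"].max(2)
    m=(g<60).astype(np.uint8);m[:185]=0;m[215:]=0;m[:,:286]=0;m[:,308:]=0
    k,l,st,ce=cv2.connectedComponentsWithStats(m);print(n,[(s[4],s[:4],e.round(1)) for s,e in zip(st[1:],ce[1:]) if s[4]>15])
    for z in(.126,.116,.108):
        p=c["view"]@np.r_[cap,z,1];print(z,(c["cx"]-c["fx"]*p[0]/p[2]).round(1),(c["cy"]+c["fy"]*p[1]/p[2]).round(1))
c=pickle.load(open("side2.pkl","rb"))
for u,v in[(244,100),(372,98),(448,162),(392,236),(254,237)]:
    p=ray(c,255+u/4,150+v/4,.093)[:2]-C;print(np.linalg.norm(p).round(4),np.degrees(np.arctan2(p[1],p[0])).round(1))
E
```

```text
side0 []
0.126 294.2 193.3
0.116 294.3 196.1
0.108 294.3 198.3
side2 [(np.int32(17), array([294, 185,   6,   5], dtype=int32), array([297.4, 186.4]))]
0.126 294.2 193.3
0.116 294.3 196.1
0.108 294.3 198.3
0.0936 80.7
0.0977 18.9
0.1017 -38.9
0.1007 -97.2
0.0957 -156.1
```

The dowels give a turn of 133°, against 132° expected, and the cap has dropped about 9 mm, so the pin is in the notch. I'll back off, lift and move over the cap.

>>> jog_arm(rows=[[[0, -0.5, 0, 0, 0, 0], [0, -1.0, 0, 0, 0, 0], [0, 0, -2.5, 0, 0, 0], [0, 0, -3, 0, 0, 0], [0, 0, -3, 0, 0, 0], [0.1, 3, 0, 0, 0, 0], [0.1, 3, 0, 0, 0, 0], [0.1, 3, 0, 0, 0, 0], [0, 0.2, 0, 0, 0, 0], [0, 0, 0, 0, 0, 0]]])

```text
time_s: 12.68
tcp_pos: [0.452, 0.0117, 0.1538]
ee_rot: [0.9, -0.436, 0.0, -0.0]
wrist_force: [0.8, 0.2, -0.4]
gripper_width: -0.0004
finger_force: 0.0
```

```bash
python3 -c "
from h import *
from cell import status,viewer
to(status.get_state(),166.8,.1235,.12)
import cv2
c=viewer.camera('side');cv2.imwrite('pics/s3.png',cv2.resize(c['img'][130:265,255:400,::-1],None,fx=4,fy=4,interpolation=cv2.INTER_CUBIC))"
```

```text
t 12.68 tcp [0.452  0.0117 0.1538] phi 166.67 r 0.123 xang -51.69 zaxis [ 0.  0. -1.] F [ 0.8  0.2 -0.4] q6 -2.21 w -0.0004
toolshift cm [-0.02  0.06  3.38] turn z -38.49
```

View pics/s3.png

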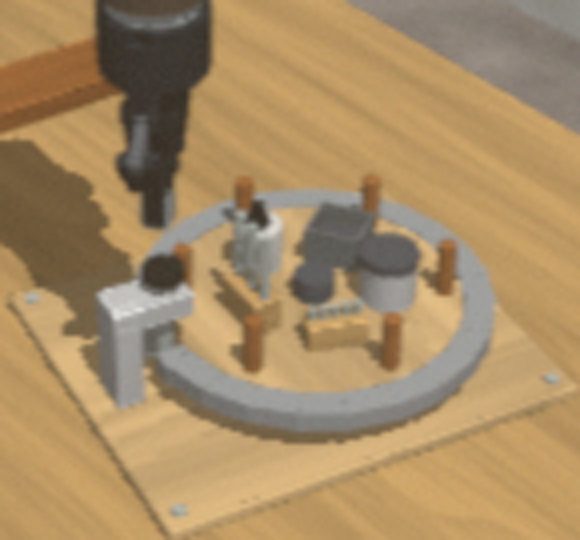

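The fingers are centred over the lowered cap, at about (160,270) in the crop, and the tall bits face front. Pressing gently.

>>> jog_arm(rows=[[[0, 0, 1.5, 0, 0, 0], [0, 0, 1.5, 0, 0, 0], [0, 0, 0.3, 0, 0, 0], [0, 0, 0.3, 0, 0, 0], [0, 0, 0.2, 0, 0, 0], [0, 0, 0, 0, 0, 0]]])

```text
time_s: 13.48
tcp_pos: [0.4517, 0.0115, 0.116]
ee_rot: [0.9, -0.436, 0.0, -0.0]
wrist_force: [0.1, -1.0, 0.1]
gripper_width: -0.0004
finger_force: 0.0
```

>>> jog_arm(rows=[[[0, 0, 0.2, 0, 0, 0], [0, 0, 0.2, 0, 0, 0], [0, 0, 0.1, 0, 0, 0], [0, 0, 0, 0, 0, 0]]])

```text
time_s: 13.98
tcp_pos: [0.4517, 0.0114, 0.1109]
ee_rot: [0.9, -0.436, 0.0, -0.0]
wrist_force: [1.7, 1.1, 0.9]
gripper_width: 0.0001
finger_force: 0.5
```

Light contact begins near 0.111. I'll continue in small steps towards the stop at 0.108.

>>> jog_arm(rows=[[[0, 0, 0.1, 0, 0, 0], [0, 0, 0.1, 0, 0, 0], [0, 0, 0, 0, 0, 0], [0, 0, 0, 0, 0, 0]]])

```text
time_s: 14.48
tcp_pos: [0.4515, 0.0114, 0.1087]
ee_rot: [0.9, -0.436, -0.0, 0.0]
wrist_force: [0.4, -0.0, 1.1]
gripper_width: -0.0001
finger_force: 0.6
```

>>> jog_arm(rows=[[[0, 0, 0.1, 0, 0, 0], [0, 0, 0, 0, 0, 0], [0, 0, 0, 0, 0, 0]]])

```text
time_s: 14.85
tcp_pos: [0.4515, 0.0114, 0.108]
ee_rot: [0.9, -0.436, 0.0, -0.0]
wrist_force: [-0.6, 1.6, 5.1]
gripper_width: -0.0
finger_force: 2.4
```

>>> jog_arm(rows=[[[0, 0, 0.1, 0, 0, 0], [0, 0, 0, 0, 0, 0], [0, 0, 0, 0, 0, 0]]])

```text
time_s: 15.22
tcp_pos: [0.4516, 0.0114, 0.108]
ee_rot: [0.9, -0.436, 0.0, -0.0]
wrist_force: [-2.4, -0.9, 11.5]
gripper_width: -0.0
finger_force: 5.9
```

The hard stop is at 0.108: the force rose and the cap moved no further. Letting go.

>>> jog_arm(rows=[[[0, 0, -0.2, 0, 0, 0], [0, 0, -0.5, 0, 0, 0], [0, 0, -2, 0, 0, 0], [0, 0, -4, 0, 0, 0], [0, 0, -4, 0, 0, 0], [0, 0, 0, 0, 0, 0], [0, 0, 0, 0, 0, 0]]])

```text
time_s: 16.1
tcp_pos: [0.451, 0.0114, 0.2131]
ee_rot: [0.9, -0.436, -0.001, 0.0]
wrist_force: [-0.5, -0.6, -0.2]
gripper_width: 0.0002
finger_force: 0.0
```

```bash
python3 -c "
from cell import viewer
import cv2
c=viewer.camera('side');cv2.imwrite('pics/s4.png',cv2.resize(c['img'][130:265,255:400,::-1],None,fx=4,fy=4,interpolation=cv2.INTER_CUBIC))"
```

```text
(no output)
```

View pics/s4.png

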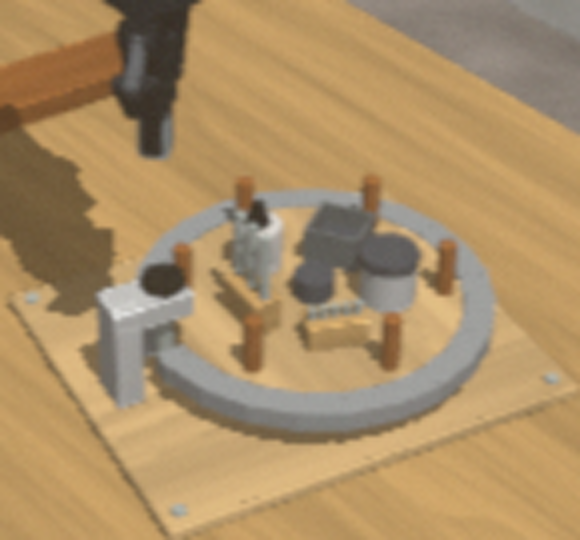

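The cap is fully down at about (163,280), the tall bits face front and the gripper is clear.

```bash
python3 -c "
from cell import bot
print(bot.finish_job())"
```

```text
the job is handed in; nothing more can be done
None
```

The carousel is turned so the tall bits face front, the pin dropped into the notch and was pressed to its hard stop at 108 mm, the gripper is clear, and the job was handed in after about 16 s.

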